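# Vent the manifold, tap out the loose port cap and hold it open

## Robot

A 6-joint arm with a two-finger parallel gripper is mounted at the origin on a cart in front of the work surface, level with it; the furniture and walls round the work are solid. World frame = base frame: x ahead of the robot, y to its left, z up, the work surface at z = 0. Lengths are in m, angles in rad, forces in N, time in s.
With the tool pointing down it reaches from about 0.35 to 0.975 m from the base axis. Payload 4.9 kg.
Tool frame: the origin (TCP) lies at the very end of the fingers, on their centre line; the grasp point (between the pads) lies manip.grip_point_offset behind it (manip.grip_point_offset is the distance from the TCP to the grasp point, in m); z points along the fingers, y is the direction in which the jaws open and shut (so a half turn about z gives the same grasp; the last joint's range is limited). The gripper opens to 85 mm and grips with 20 to 120 N. Pads are 22 mm wide; open, the fingers measure 114 mm over their backs; the gripper's body (76 mm by 85 mm) begins 54 mm behind the grasp point. The pads swing forward as they close: fully open they stand 13 mm farther back than shut.
Start: joints at [1.059, 0.053, 1.613, -0, 1.476, -0.119], TCP at [0.239, 0.577, 0.231] pointing down, gripper open.
Joint ranges: [-3.01, 3.01], [-1.01, 2.22], [0.06, 2.58], [-1.02, 4.17], [0.09, 2.62], [-3.14, 3.14]. Speed limits (rad/s): [2.57, 2.57, 3.14, 3.14, 3.14, 3.14].

## Interface

Orientations are given as a unit quaternion [w, x, y, z].
In Python, from plant import status, grab_frame, camera_params, ticket, boxes_of, outline_of, manip gives the robot as it stands. The module is installed in compiled form; this text tells all that it offers.
- The arm moves only by the tool play_rows, never from a script. Its argument "deltas" is a list of rows, each a list of 2 entries, a list of its own where there are three numbers: the shift along the world's x, y, z in m, then the turn about the world's z in rad. A call has 1 to 5 rows; each row is the pose to reach, as a shift and turn from the pose commanded when the call began; what a row does not reach only later rows make up. A row lasts 1/8 s, in which the tool goes at most 62.5 mm and 10.7 degrees, less where a joint would pass 70% of its speed; a pose out of reach is approached as far as the arm can. A call with a gripper value outside its range is refused whole. "grip" is the opening, from -1 (shut) to 1 (fully open), set as the call begins (left out, the last holds). The fingers move at their own pace and stop on an object; the grip force is fixed at half the most. Time passes only in rows, so rows that repeat a pose let the fingers close. It gives the time, the measured TCP pose, the force and the opening at its end, in the units of the state.
- status.state(): the state, without advancing time (a new reading comes with each control period).
- grab_frame(name): name is "scene" or "top" or "wrist"; returns (picture, depth): 400x640x3 uint8, blue, green, red; 400x640 float32, m along the optical axis (not along the pixel's ray), 0 where there is no reading.
- camera_params(name): a dict with "mtx" (3x3 intrinsics, pixels), "distortion" ([k1, k2, p1, p2, k3] as OpenCV has them; the pictures are not rectified), "world_from_camera" (4x4, takes a point from camera to world coordinates). Camera axes: x right, y up, looking along -z (the intrinsics and any distortion apply to the point x, -y, -z); pixel columns grow to the right and rows downward; lengths in m; the calibration is good to about 2 mm. A picture is of the moment at which its call begins: read the wrist's pose just before it. camera_params takes no time and is no camera call; for the wrist camera it gives the pose at the moment of the call.
- ticket.job_done(): hands the job in, once; it reports no verdict.
Trained networks look in the newest picture that a camera, given by its name, has taken for a name from the list of things; names that differ only in an ending like _2 or _b are one class to them, and where a whole thing is asked for, a point or a joint stands for the part that bears it (a point fixed in the world has none). Each returns a list of dicts, best first, with "confidence" (0 to 1); they miss things now and then, are a little off and sometimes report something else, mostly with a low value. They report only what shows in the picture. A call takes as long as a camera call.
- boxes_of(camera, name): "box" ([left, top, right, bottom] in pixels, round what is visible of it).
- outline_of(camera, name): "region" (400x640 bool, what is visible of it) and "box" ([left, top, right, bottom] in pixels, round what is visible of it).
The state is a dict: "time": time; "joint_pos": joint angles; "joint_vel": joint speeds; "joint_efforts": joint torques, N m; "tool_pos": TCP position; "tool_rot": TCP orientation; "contact_force": force on the tool from outside, world axes, zero at the start; "ft_torque": the same for the moment, N m; "gripper_width": opening from 0.0 (shut) to 1.0 (fully open).
Only numpy, scipy, OpenCV 4.12 (cv2) and the standard library are available. Lean on these libraries where they do the work, as an engineer would, in place of code of your own. Each camera call takes 0.05 s, during which the arm holds its last target.

## Task

One of the three port caps on the manifold has come loose. Pull the sprung vent knob up to its stop and let it go home, then tap all three caps on their screws, in order from the one next to the vent knob to the far one, to feel which one gives; lift that cap by its front bar to at least 45 degrees and finish while still holding it open (it springs shut if let go). Leave the jar, the dark bottle and the vial standing round it where they are.

Things in the scene. Friction and masses are not known exactly. Their poses are not given: they have to be found in the camera images.
- manifold: metal manifold block screwed to the worktop, 108 x 358 mm foot, 40 mm high; origin under its centre, z up, its long side along its own y. In its own frame: vent knob axis at x=-5, y=+140 mm; the centres of the three cap covers at x=-5 and y=+50, -40, -130 mm (cap_1, cap_2, cap_3); hinge lines of the caps along y at x=+40, z=56 mm; the caps' lifting bars stick out over its -x (robot) side. Small brass hose stubs on that face (22 mm up) are fixed.
- vent (a joint): sprung vent knob's travel, m: 0 = home (down), 0.020 = pulled up to its stop; the spring pulls it home with about 3 N at the start and 7 N at the stop, and it goes home by itself when let go
- vent_grip (a point): middle of the black vent knob, an upright cylinder 26 mm in diameter and 25 mm tall at the block's left (+y) end; its top is 12 mm above this point and its underside 13 mm below (57 mm above the bench at home); pulls straight up
- cap_1 (a joint): hinge angle of the cap next to the vent knob, rad: 0 = shut as found, grows as the front bar is lifted (stop at 1.3). A tight cap stays at 0 whether pushed or pulled. The loose cap gives down to -0.10 rad (about 4.5 mm at its screw) under less than 1 N pressed on the screw, and springs back; lifted, its spring shuts it again (about 3 N at the bar at 0.8 rad)
- cap_1_screw (a point): centre of the top of the six-sided screw head (20 mm across, 7 mm high) on the round steel cover of the cap next to the vent knob (47 mm in diameter); about 73 mm above the bench when shut; 45 mm in front of the hinge line; the place to tap
- cap_1_bar (a point): middle of the lifting bar of the cap next to the vent knob: a cylinder 14 mm in diameter, 18 mm long, lying along the hinge direction (block's y), on a 12 mm wide arm in front of the cover; 115 mm in front of the hinge line and 8 mm above it (64 mm above the bench); moves on an arc about the hinge line, up and away from the robot. Pinched on its two end faces it can pivot in the grasp. The neighbouring bars are 90 mm away
- cap_2 (a joint): hinge angle of the middle cap, rad: 0 = shut as found, grows as the front bar is lifted (stop at 1.3). A tight cap stays at 0 whether pushed or pulled. The loose cap gives down to -0.10 rad (about 4.5 mm at its screw) under less than 1 N pressed on the screw, and springs back; lifted, its spring shuts it again (about 3 N at the bar at 0.8 rad)
- cap_2_screw (a point): centre of the top of the six-sided screw head (20 mm across, 7 mm high) on the round steel cover of the middle cap (47 mm in diameter); about 73 mm above the bench when shut; 45 mm in front of the hinge line; the place to tap
- cap_2_bar (a point): middle of the lifting bar of the middle cap: a cylinder 14 mm in diameter, 18 mm long, lying along the hinge direction (block's y), on a 12 mm wide arm in front of the cover; 115 mm in front of the hinge line and 8 mm above it (64 mm above the bench); moves on an arc about the hinge line, up and away from the robot. Pinched on its two end faces it can pivot in the grasp. The neighbouring bars are 90 mm away
- cap_3 (a joint): hinge angle of the cap farthest from the vent knob, rad: 0 = shut as found, grows as the front bar is lifted (stop at 1.3). A tight cap stays at 0 whether pushed or pulled. The loose cap gives down to -0.10 rad (about 4.5 mm at its screw) under less than 1 N pressed on the screw, and springs back; lifted, its spring shuts it again (about 3 N at the bar at 0.8 rad)
- cap_3_screw (a point): centre of the top of the six-sided screw head (20 mm across, 7 mm high) on the round steel cover of the cap farthest from the vent knob (47 mm in diameter); about 73 mm above the bench when shut; 45 mm in front of the hinge line; the place to tap
- cap_3_bar (a point): middle of the lifting bar of the cap farthest from the vent knob: a cylinder 14 mm in diameter, 18 mm long, lying along the hinge direction (block's y), on a 12 mm wide arm in front of the cover; 115 mm in front of the hinge line and 8 mm above it (64 mm above the bench); moves on an arc about the hinge line, up and away from the robot. Pinched on its two end faces it can pivot in the grasp. The neighbouring bars are 90 mm away
- jar: bystander: jar 53 mm wide, 86 mm tall, behind the block; origin under its centre
- dark_bottle: bystander: dark bottle 42 mm wide, 104 mm tall, right of the block; origin under its centre
- vial: bystander: vial 22 mm wide, 54 mm tall, left of the block; origin under its centre

How it is judged:
By the outcome, as a careful person would: the job done as asked, in the order asked, and still so for the second after the job is handed in, while the arm keeps its last pose, push and grip.
It also fails if it takes over 58 s, if anything falls off the work surface, if the arm or the gripper's body presses on something with over 40 N, if the wrist force passes 120 N, or if a joint passes its speed limit or range.

## Working session

There is one attempt and no reset: what is moved stays moved. The work goes in short steps, Python scripts to look and compute and a tool call to move; the robot and the scene stay as the last step left them, time stands still between calls to the robot, and variables do not carry over. Pictures are saved under pics/ and viewed, and the job is handed in when it is done.

Besides the shell and the picture viewer there is one more tool, called after "Emit:" by a JSON object that holds its "method" and its "body". play_rows: Moves the arm, as the interface text tells. Its arguments: {"type":"object","properties":{"deltas":{"type":"array"},"grip":{"type":"number"}},"required":["deltas"]}

```bash
mkdir -p pics; python3 - <<'E'
from plant import status, grab_frame, camera_params, manip
import cv2
s=status.state();print({k:s[k] for k in s})
print(manip.grip_point_offset)
for c in ("scene","top","wrist"):
    p,d=grab_frame(c);cv2.imwrite(f"pics/{c}0.png",p)
    import numpy as np
    np.savez(f"{c}0.npz",p=p,d=d,**{k:np.array(v) for k,v in camera_params(c).items()})
    print(c,camera_params(c))
E
```

```text
{'time': 0.0, 'joint_pos': array([ 1.05902186e+00,  5.33728647e-02,  1.61427271e+00,  2.02431422e-05,
        1.47597553e+00, -1.18990276e-01]), 'joint_vel': array([-3.89509032e-04, -6.64206672e-05,  1.24674356e-04,  8.10461606e-04,
       -1.06616787e-03, -2.15324040e-04]), 'joint_efforts': array([-2.21793540e-03, -3.93666101e+01, -3.70184398e+01, -2.65634244e-04,
        6.73033472e-03, -2.60067935e-06]), 'tool_pos': array([0.23891589, 0.5768764 , 0.2300658 ]), 'tool_rot': array([-3.24171062e-04,  1.95132911e-01,  9.80776284e-01, -9.61077800e-04]), 'contact_force': array([ 0.22763705,  0.05162564, -0.11964981]), 'ft_torque': array([ 0.00619371, -0.0297223 ,  0.06759301]), 'gripper_width': 1.0029341606584619}
0.0187
scene {'mtx': array([[498.95959487,   0.        , 319.11765283],
       [  0.        , 498.95959487, 189.39367349],
       [  0.        ,   0.        ,   1.        ]]), 'distortion': array([-0.09195845,  0.        ,  0.        ,  0.        ,  0.        ]), 'world_from_camera': array([[-0.77043073,  0.25526013, -0.58419068, -0.41778906],
       [-0.63751028, -0.3144172 , 
[... 496 characters left out ...]
-0.99965742,  0.02592784,  0.0035764 ,  0.01312771],
       [ 0.00742312,  0.14982515,  0.98868464,  1.23779696],
       [ 0.        ,  0.        ,  0.        ,  1.        ]])}
wrist {'mtx': array([[336.90979843,   0.        , 317.44462422],
       [  0.        , 336.90979843, 202.18618996],
       [  0.        ,   0.        ,   1.        ]]), 'distortion': array([-0.05489489,  0.        ,  0.        ,  0.        ,  0.        ]), 'world_from_camera': array([[ 0.38395391, -0.87785469, -0.28627006,  0.1646432 ],
       [ 0.92335102,  0.364526  ,  0.12059723,  0.6073104 ],
       [-0.00151397, -0.31063153,  0.9505292 ,  0.37331028],
       [ 0.        ,  0.        ,  0.        ,  1.        ]])}
```

View pics/scene0.png

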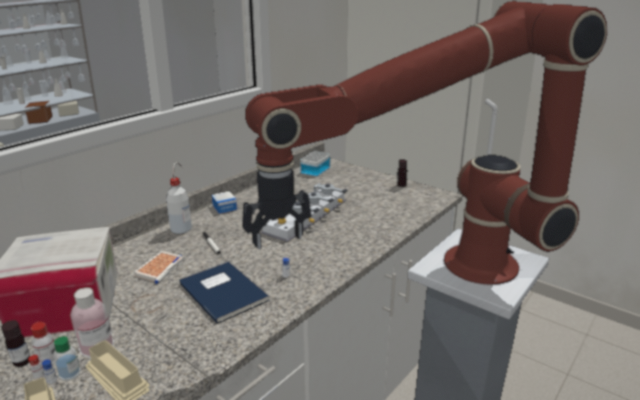

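View pics/top0.png

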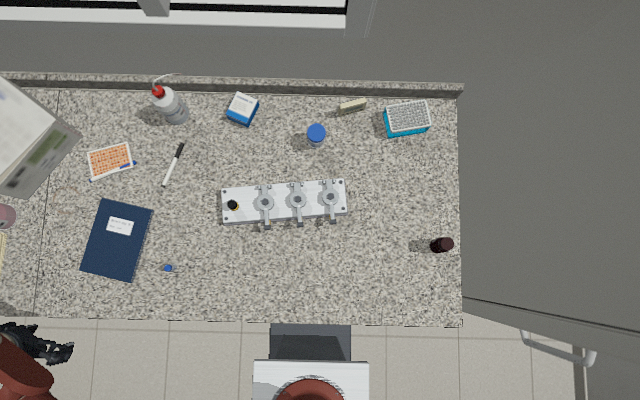

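View pics/wrist0.png

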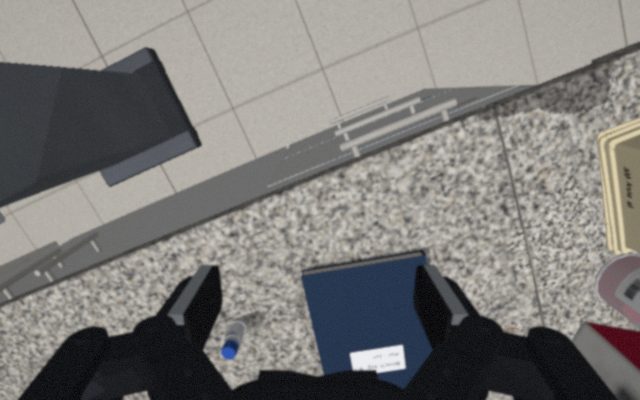

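The top view shows the block at about (221–347, 180–223): black knob at (232,205), covers at (264,202), (297,199) and (330,196), bars below them. The jar is at (316,133), the dark bottle at (442,245) and the vial at (168,268).

```bash
cat > h.py <<'E'
import numpy as np,cv2
from plant import *
def ray(cp,uv):
    n=cv2.undistortPoints(np.array([[uv]],float),np.array(cp['mtx']),np.array(cp['distortion']))[0,0]
    T=np.array(cp['world_from_camera']); d=T[:3,:3]@np.array([n[0],-n[1],-1]); return T[:3,3],d
def at_z(cp,uv,z):
    o,d=ray(cp,uv); return o+d*(z-o[2])/d[2]
def at_d(cp,uv,dep):
    o,d=ray(cp,uv); return o+d*dep
def proj(cp,P):
    T=np.linalg.inv(np.array(cp['world_from_camera'])); p=T[:3,:3]@np.asarray(P,float)+T[:3,3]
    q=cv2.projectPoints(np.array([[p[0],-p[1],-p[2]]]),np.zeros(3),np.zeros(3),np.array(cp['mtx']),np.array(cp['distortion']))[0][0,0]
    return q
E
python3 - <<'E'
from h import *
z=dict(np.load('top0.npz'))
cv2.imwrite('pics/topc.png',cv2.resize(z['p'][165:240,210:360],None,fx=5,fy=5,interpolation=cv2.INTER_CUBIC))
for uv,zz in [((221,186),.04),((345,179),.04),((347,212),.04),((224,222),.04),((232,205),.082),((264,202),.073),((297,199),.073),((330,196),.073),((316,133),.086),((442,245),.104),((168,268),.054)]:
    print(uv,at_z(z,uv,zz).round(4),at_d(z,uv,z['d'][uv[1],uv[0]]).round(4))
E
```

```text
(221, 186) [0.625  0.2653 0.04  ] [ 0.6324  0.274  -0.0014]
(345, 179) [ 0.6543 -0.0837  0.04  ] [ 6.624e-01 -8.690e-02  1.000e-04]
(347, 212) [ 0.5605 -0.0905  0.04  ] [ 0.5647 -0.0935  0.0061]
(224, 222) [0.5236 0.2513 0.04  ] [0.5238 0.2518 0.0374]
(232, 205) [0.5662 0.2239 0.082 ] [0.5662 0.224  0.0816]
(264, 202) [0.5779 0.1389 0.073 ] [0.5777 0.1387 0.0746]
(297, 199) [0.5885 0.0493 0.073 ] [0.5883 0.0492 0.0744]
(330, 196) [ 0.5992 -0.0406  0.073 ] [ 0.5992 -0.0406  0.0733]
(316, 133) [0.7724 0.002  0.086 ] [0.7736 0.0019 0.0822]
(442, 245) [ 0.4718 -0.3354  0.104 ] [ 0.472  -0.3363  0.1008]
(168, 268) [0.3936 0.3929 0.054 ] [0.3936 0.392  0.0568]
```

View pics/topc.png

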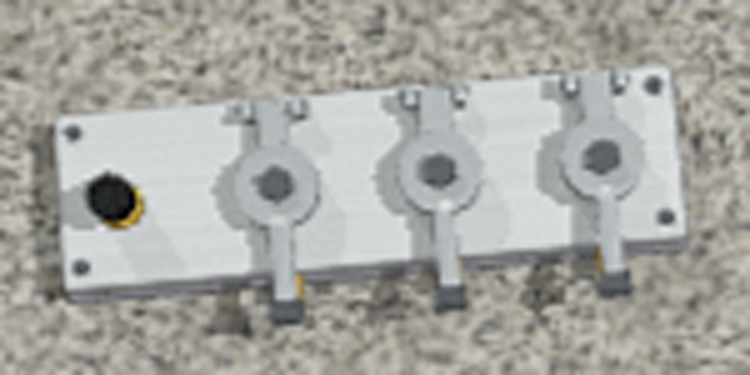

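```bash
cat > fit.py <<'E'
from h import *
from scipy.optimize import least_squares
def W(q,p):
    c,s=np.cos(q[2]),np.sin(q[2]); return np.array([q[0]+c*p[0]-s*p[1],q[1]+s*p[0]+c*p[1],p[2]])
MP={'knob':(-.005,.140,.082),'s1':(-.005,.05,.073),'s2':(-.005,-.04,.073),'s3':(-.005,-.13,.073),
 'b1':(-.075,.05,.071),'b2':(-.075,-.04,.071),'b3':(-.075,-.13,.071),
 'c1':(.054,.179,.04),'c2':(.054,-.179,.04),'c3':(-.054,-.179,.04),'c4':(-.054,.179,.04)}
def fit(obs,cp,q0=(.58,.085,.124)):
    f=lambda q:np.concatenate([proj(cp,W(q,MP[k]))-np.array(v) for k,v in obs.items()])
    r=least_squares(f,q0,loss='soft_l1'); 
    return r.x,dict(zip(obs,r.fun.reshape(-1,2).round(1).tolist()))
E
python3 - <<'E'
from fit import *
z=dict(np.load('top0.npz'))
cr=dict(knob=(112,198),s1=(275,184),s2=(438,170),s3=(602,155),b1=(288,308),b2=(450,296),b3=(614,282),c1=(57,118),c2=(667,68),c3=(685,238),c4=(68,290))
obs={k:((a+.5)/5-.5+210,(b+.5)/5-.5+165) for k,(a,b) in cr.items()}
q,r=fit(obs,z);print(q,r)
for k in MP:print(k,W(q,MP[k]).round(4))
E
```

```text
[0.59046091 0.0881939  0.11733381] {'knob': [-1.0, -0.3], 's1': [0.0, -0.0], 's2': [0.3, -0.2], 's3': [0.3, -0.1], 'b1': [-0.5, 0.8], 'b2': [0.2, 0.2], 'b3': [0.4, -0.1], 'c1': [-2.5, -1.6], 'c2': [1.9, -2.9], 'c3': [2.3, 0.8], 'c4': [-2.4, 2.1]}
knob [0.5691 0.2266 0.082 ]
s1 [0.5796 0.1373 0.073 ]
s2 [0.5902 0.0479 0.073 ]
s3 [ 0.6007 -0.0415  0.073 ]
b1 [0.5101 0.1291 0.071 ]
b2 [0.5207 0.0397 0.071 ]
b3 [ 0.5312 -0.0497  0.071 ]
c1 [0.6231 0.2723 0.04  ]
c2 [ 0.665  -0.0833  0.04  ]
c3 [ 0.5578 -0.0959  0.04  ]
c4 [0.5159 0.2596 0.04  ]
```

Emit:
{"method": "play_rows", "body": {"deltas": [[[0.05,-0.06,0.0],0.1],[[0.1,-0.12,0.01],0.2],[[0.15,-0.19,0.02],0.3],[[0.2,-0.27,0.02],0.4],[[0.23,-0.33,0.02],0.5]]}}

```text
time: 0.78
tool_pos: [0.4234, 0.3243, 0.2491]
tool_rot: [0.0, -0.055, 0.998, 0.0]
contact_force: [0.5, -0.2, 0.0]
gripper_width: 1.001
```

Emit:
{"method": "play_rows", "body": {"deltas": [[[0.03,-0.05,0.0],0.0],[[0.05,-0.1,0.0],0.0],[[0.05,-0.11,0.0],0.0],[[0.05,-0.11,0.0],0.0]]}}

```text
time: 1.27
tool_pos: [0.4723, 0.216, 0.2489]
tool_rot: [-0.0, -0.053, 0.999, 0.0]
contact_force: [-0.4, 0.6, -0.1]
gripper_width: 1.001
```

```bash
python3 - <<'E'
from h import *
s=status.state();print(s['tool_pos'],s['tool_rot'],s['time'])
cp=camera_params('wrist');p,d=grab_frame('wrist');cv2.imwrite('pics/w1.png',p)
np.savez('w1.npz',p=p,d=d,**{k:np.array(v) for k,v in cp.items()})
E
```

```text
[0.47233783 0.21600642 0.24885937] [-3.03568282e-04 -5.30400080e-02  9.98592314e-01  2.34256824e-04] 1.275
```

View pics/w1.png

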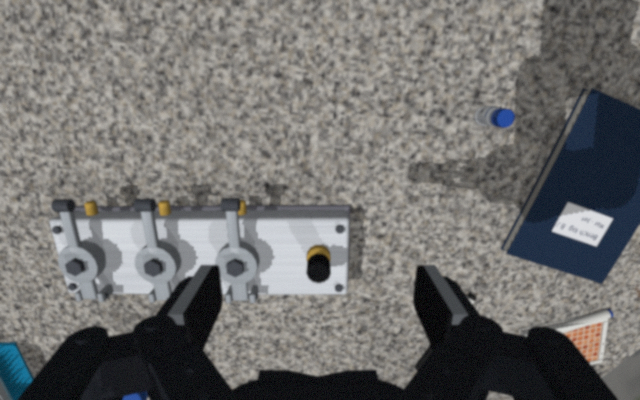

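Wrist view: knob at (318,268), screws at (238,266), (155,267) and (75,266), bars at (232,204), (147,205) and (64,206).

```bash
python3 - <<'E'
from fit import *
z=dict(np.load('w1.npz'))
cv2.imwrite('pics/w1c.png',cv2.resize(z['p'][190:310,40:360],None,fx=2.5,fy=2.5,interpolation=cv2.INTER_CUBIC))
obs=dict(knob=(318,268),s1=(238,266),s2=(155,267),s3=(75,266),b1=(232,204),b2=(147,205),b3=(64,206),c1=(347,293),c4=(349,216))
q,r=fit(obs,z);print(q,r)
for k in MP:print(k,W(q,MP[k]).round(4))
for k in ('knob','s1','s2','s3','b1','b2','b3'):
    u,v=obs[k];print(k,at_d(z,(u,v),np.median(z['d'][v-1:v+2,u-1:u+2])).round(4))
E
```

```text
[0.58761461 0.09127967 0.11433091] {'knob': [3.5, 2.4], 's1': [-0.9, 0.7], 's2': [-0.4, -0.2], 's3': [0.7, 0.4], 'b1': [-0.4, -0.1], 'b2': [-2.7, -0.3], 'b3': [-2.7, -0.6], 'c1': [6.4, 2.7], 'c4': [6.9, -4.0]}
knob [0.5667 0.2298 0.082 ]
s1 [0.5769 0.1404 0.073 ]
s2 [0.5872 0.051  0.073 ]
s3 [ 0.5975 -0.0384  0.073 ]
b1 [0.5074 0.1324 0.071 ]
b2 [0.5177 0.043  0.071 ]
b3 [ 0.5279 -0.0464  0.071 ]
c1 [0.6208 0.2753 0.04  ]
c2 [ 0.6617 -0.0804  0.04  ]
c3 [ 0.5544 -0.0927  0.04  ]
c4 [0.5135 0.263  0.04  ]
knob [0.5635 0.2258 0.0832]
s1 [0.5757 0.1414 0.0734]
s2 [0.5869 0.0519 0.0739]
s3 [ 0.5964 -0.0383  0.0741]
b1 [0.5073 0.1329 0.0713]
b2 [0.5175 0.046  0.0715]
b3 [ 0.5281 -0.0433  0.0713]
```

View pics/w1c.png

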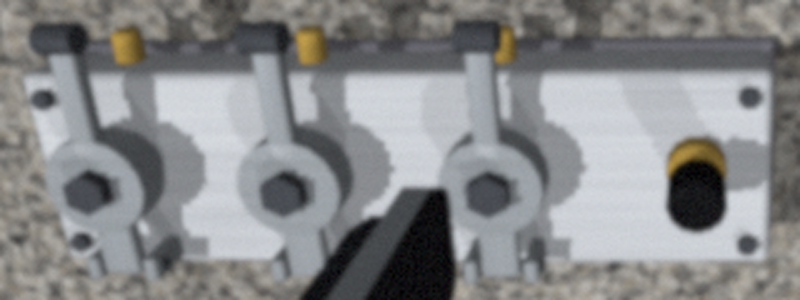

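Emit:
{"method": "play_rows", "body": {"deltas": [[[0.04,0.004,-0.04],0.01],[[0.08,0.01,-0.08],0.01],[[0.093,0.0105,-0.119],0.01],[[0.093,0.0105,-0.119],0.01],[[0.093,0.0105,-0.119],0.01]], "grip": 0.2}}

```text
time: 1.95
tool_pos: [0.5655, 0.2279, 0.1314]
tool_rot: [0.001, -0.059, 0.998, 0.0]
contact_force: [-0.8, -0.7, 1.2]
gripper_width: 0.602
```

```bash
python3 - <<'E'
from h import *
s=status.state();print(s['tool_pos'],s['tool_rot'],s['time'])
cp=camera_params('wrist');p,d=grab_frame('wrist');cv2.imwrite('pics/w2.png',p)
np.savez('w2.npz',p=p,d=d,**{k:np.array(v) for k,v in cp.items()})
for k in [(.565,.2265,.082)]: print(proj(cp,k))
for o in outline_of('wrist','vent_grip')[:2]: print(o['box'],o['confidence'])
E
```

```text
[0.56551281 0.22794787 0.13140501] [ 5.99137435e-04 -5.94192441e-02  9.98232908e-01  2.34557345e-04] 1.95
[315.707687   228.25578238]
[296.5, 207.5, 339.1, 252.8] 0.55
```

View pics/w2.png

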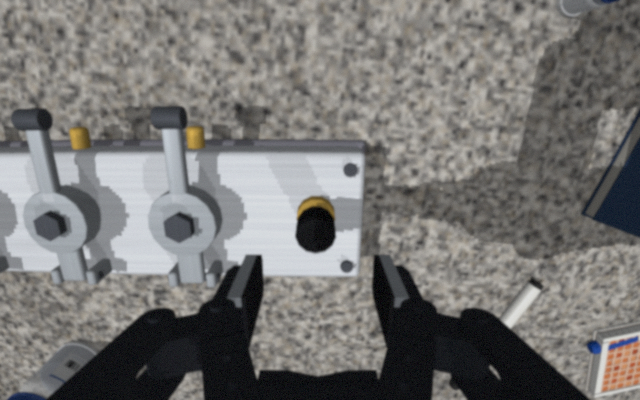

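Knob top at (316,233), centred between the fingers: knob at about (0.568, 0.2265). Descending.

Emit:
{"method": "play_rows", "body": {"deltas": [[[0.002,-0.0015,-0.03],0.0],[[0.002,-0.0015,-0.06],0.0],[[0.002,-0.0015,-0.081],0.0],[[0.002,-0.0015,-0.081],0.0]]}}

```text
time: 2.55
tool_pos: [0.5666, 0.225, 0.0482]
tool_rot: [-0.001, -0.059, 0.998, -0.0]
contact_force: [-1.0, -0.3, -0.2]
gripper_width: 0.602
```

Emit:
{"method": "play_rows", "body": {"deltas": [[[0,0,0],0],[[0,0,0],0],[[0,0,0],0],[[0,0,0],0],[[0,0,0],0]], "grip": -1}}

```text
time: 3.18
tool_pos: [0.5687, 0.2269, 0.0514]
tool_rot: [0.002, -0.059, 0.998, 0.002]
contact_force: [-1.8, 5.6, 2.3]
gripper_width: 0.281
```

Emit:
{"method": "play_rows", "body": {"deltas": [[[0,0,0.006],0],[[0,0,0.012],0],[[0,0,0.018],0],[[0,0,0.018],0]]}}

```text
time: 3.68
tool_pos: [0.5686, 0.2269, 0.0681]
tool_rot: [0.002, -0.059, 0.998, 0.002]
contact_force: [4.2, 5.7, -7.7]
gripper_width: 0.283
```

Emit:
{"method": "play_rows", "body": {"deltas": [[[0,0,0.002],0],[[0,0,0.004],0],[[0,0,0.004],0]]}}

```text
time: 4.05
tool_pos: [0.5686, 0.2269, 0.0715]
tool_rot: [0.002, -0.059, 0.998, 0.002]
contact_force: [3.6, 7.7, -6.6]
gripper_width: 0.279
```

Emit:
{"method": "play_rows", "body": {"deltas": [[[0,0,0.002],0],[[0,0,0.003],0],[[0,0,0.003],0]]}}

```text
time: 4.42
tool_pos: [0.5685, 0.2269, 0.0718]
tool_rot: [0.002, -0.058, 0.998, 0.002]
contact_force: [12.1, 9.3, -20.2]
gripper_width: 0.276
```

Emit:
{"method": "play_rows", "body": {"deltas": [[[0,0,-0.002],0],[[0,0,-0.002],0],[[0,0,-0.002],0],[[0,0,-0.002],0]], "grip": 0.2}}

```text
time: 4.92
tool_pos: [0.568, 0.2251, 0.0729]
tool_rot: [0.001, -0.058, 0.998, 0.0]
contact_force: [0.1, 0.6, -0.0]
gripper_width: 0.599
```

```bash
python3 - <<'E'
from h import *
s=status.state();print(s['tool_pos'],s['contact_force'],s['gripper_width'])
p,d=grab_frame('wrist');cv2.imwrite('pics/w3.png',p)
p,d=grab_frame('top');print(d[202:208,230:236].round(3))
cp=camera_params('top');print(at_d(cp,(232,205),d[205,232]))
E
```

```text
[0.56802644 0.2250984  0.07287333] [ 0.09319491  0.55343958 -0.02978391] 0.5994769421041418
[[0.83  0.829 0.829 0.829 0.828 0.83 ]
 [0.83  0.829 0.828 0.83  0.828 0.829]
 [0.826 0.829 0.827 0.827 0.824 0.826]
 [0.827 0.825 0.824 0.826 0.824 0.824]
 [0.826 0.825 0.824 0.827 0.826 0.824]
 [0.826 0.824 0.824 0.822 0.823 0.825]]
[0.52078747 0.16217694 0.42040741]
```

View pics/w3.png

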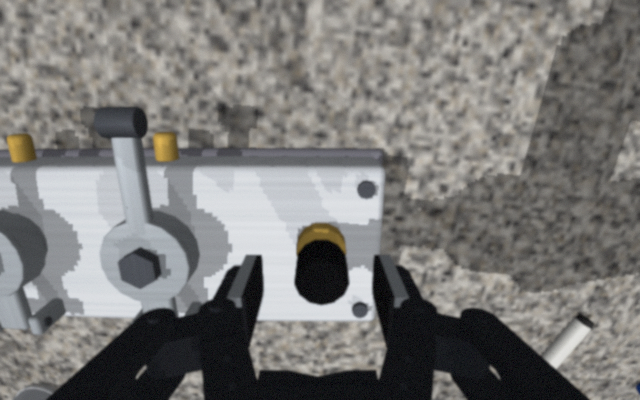

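Knob is back down: the yellow collar shows at (320,238) as before. Now over cap 1 with the fingers shut.

Emit:
{"method": "play_rows", "body": {"deltas": [[[0,0,0.045],0],[[0,0,0.045],0],[[0.009,-0.05,0.045],0],[[0.009,-0.085,0.045],0],[[0.009,-0.085,0.035],0]], "grip": -1}}

```text
time: 5.65
tool_pos: [0.5771, 0.1383, 0.1071]
tool_rot: [0.001, -0.057, 0.998, -0.0]
contact_force: [-0.2, 0.2, 0.2]
gripper_width: 0.003
```

Emit:
{"method": "play_rows", "body": {"deltas": [[[0,0,-0.015],0],[[0,0,-0.025],0],[[0,0,-0.025],0]]}}

```text
time: 6.02
tool_pos: [0.5753, 0.1408, 0.0801]
tool_rot: [-0.002, -0.059, 0.998, -0.0]
contact_force: [-0.4, -0.5, 0.2]
gripper_width: -0.001
```

```bash
python3 - <<'E'
from h import *
s=status.state();print(s['tool_pos'],s['contact_force'],s['gripper_width'])
p,d=grab_frame('wrist');cv2.imwrite('pics/w4.png',p)
cp=camera_params('wrist');np.savez('w4.npz',p=p,d=d,**{k:np.array(v) for k,v in cp.items()})
print(proj(cp,s['tool_pos']),proj(cp,(.577,.140,.073)))
E
```

```text
[0.57526629 0.14082137 0.0800722 ] [-0.35804679 -0.54532367  0.15625011] -0.0008073617150829198
[318.366451   266.91930894] [316.30472617 262.89002077]
```

View pics/w4.png

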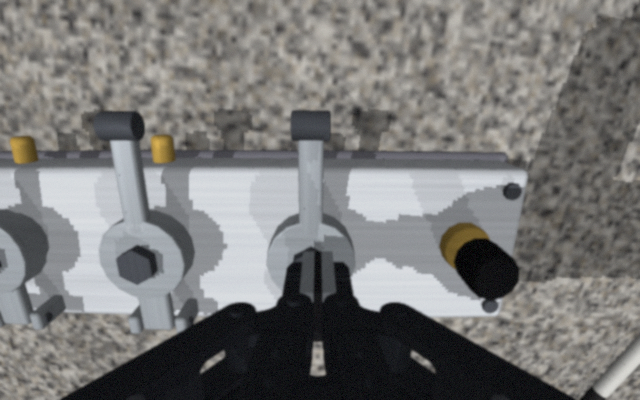

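Fingertips at (318,265), screw of cap 1 at about (312,260): a 2–3 mm y-correction, then tap.

Emit:
{"method": "play_rows", "body": {"deltas": [[[0.001,-0.0025,-0.003],0],[[0.001,-0.0025,-0.005],0],[[0.001,-0.0025,-0.007],0],[[0.001,-0.0025,-0.007],0]]}}

```text
time: 6.58
tool_pos: [0.5776, 0.1376, 0.075]
tool_rot: [-0.0, -0.059, 0.998, -0.0]
contact_force: [0.2, 0.4, 0.8]
gripper_width: -0.0
```

Emit:
{"method": "play_rows", "body": {"deltas": [[[0,0,-0.001],0],[[0,0,-0.002],0],[[0,0,-0.002],0]]}}

```text
time: 6.95
tool_pos: [0.5776, 0.1376, 0.073]
tool_rot: [-0.0, -0.059, 0.998, -0.0]
contact_force: [0.4, -0.2, 0.0]
gripper_width: -0.001
```

Emit:
{"method": "play_rows", "body": {"deltas": [[[0,0,-0.001],0],[[0,0,-0.0015],0],[[0,0,-0.0015],0]]}}

```text
time: 7.32
tool_pos: [0.5777, 0.1377, 0.0729]
tool_rot: [-0.0, -0.059, 0.998, -0.0]
contact_force: [-4.1, -1.1, 6.8]
gripper_width: -0.003
```

Cap 1 is tight: 6.8 N with no give at z = 0.073. On to cap 2.

Emit:
{"method": "play_rows", "body": {"deltas": [[[0,0,0.022],0],[[0.003,-0.03,0.022],0],[[0.01,-0.089,0.022],0],[[0.01,-0.089,0.012],0],[[0.01,-0.089,0.006],0]]}}

```text
time: 7.95
tool_pos: [0.5871, 0.0487, 0.0767]
tool_rot: [-0.001, -0.058, 0.998, 0.0]
contact_force: [0.1, -0.6, 0.1]
gripper_width: 0.001
```

Emit:
{"method": "play_rows", "body": {"deltas": [[[0,0,0],0],[[0,0,0],0]]}}

```text
time: 8.2
tool_pos: [0.5875, 0.0497, 0.0775]
tool_rot: [-0.0, -0.059, 0.998, 0.0]
contact_force: [-0.6, 0.2, 0.1]
gripper_width: -0.002
```

```bash
python3 - <<'E'
from h import *
s=status.state();print(s['tool_pos'],s['contact_force'],s['gripper_width'])
p,d=grab_frame('wrist');cv2.imwrite('pics/w5.png',p)
cp=camera_params('wrist')
print(proj(cp,s['tool_pos']),proj(cp,(.587,.0515,.073)))
E
```

```text
[0.58750509 0.04965413 0.07754772] [-0.60407956  0.17202721  0.09999146] -0.0024861257637712
[318.43246929 268.74244781] [322.26008437 263.62986721]
```

View pics/w5.png

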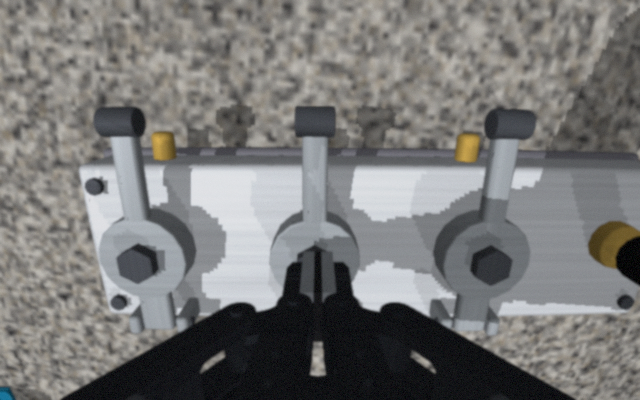

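Tips over the middle screw at about (316,262), well centred. Tap.

Emit:
{"method": "play_rows", "body": {"deltas": [[[0,0,-0.002],0],[[0,0,-0.004],0],[[0,0,-0.006],0],[[0,0,-0.006],0]]}}

```text
time: 8.75
tool_pos: [0.5875, 0.0486, 0.0714]
tool_rot: [-0.0, -0.059, 0.998, 0.0]
contact_force: [-0.7, 0.1, 1.1]
gripper_width: 0.0
```

Emit:
{"method": "play_rows", "body": {"deltas": [[[0,0,-0.001],0],[[0,0,-0.002],0],[[0,0,-0.002],0]]}}

```text
time: 9.12
tool_pos: [0.5876, 0.0485, 0.0695]
tool_rot: [-0.0, -0.059, 0.998, -0.0]
contact_force: [-1.5, 0.8, 1.3]
gripper_width: -0.004
```

Cap 2 gives: 3.5 mm down at about 1 N. Cap 3 still has to be tapped.

Emit:
{"method": "play_rows", "body": {"deltas": [[[0,0,0.024],0],[[0.003,-0.03,0.024],0],[[0.01,-0.089,0.024],0],[[0.01,-0.089,0.014],0],[[0.01,-0.089,0.009],0]]}}

```text
time: 9.75
tool_pos: [0.597, -0.0402, 0.0775]
tool_rot: [-0.001, -0.058, 0.998, 0.0]
contact_force: [0.2, 0.7, 0.3]
gripper_width: 0.003
```

Emit:
{"method": "play_rows", "body": {"deltas": [[[0,0,0],0],[[0,0,-0.002],0],[[0,0,-0.003],0],[[0,0,-0.003],0]]}}

```text
time: 10.25
tool_pos: [0.5977, -0.04, 0.0757]
tool_rot: [0.0, -0.059, 0.998, -0.0]
contact_force: [-0.4, 0.6, -0.3]
gripper_width: -0.001
```

```bash
python3 - <<'E'
from h import *
s=status.state();print(s['tool_pos'],s['contact_force'],s['gripper_width'])
p,d=grab_frame('wrist');cv2.imwrite('pics/w6.png',p)
E
```

```text
[ 0.59768503 -0.04002225  0.07570899] [-0.43683266  0.64603859 -0.29379222] -0.0006320962931579226
```

View pics/w6.png

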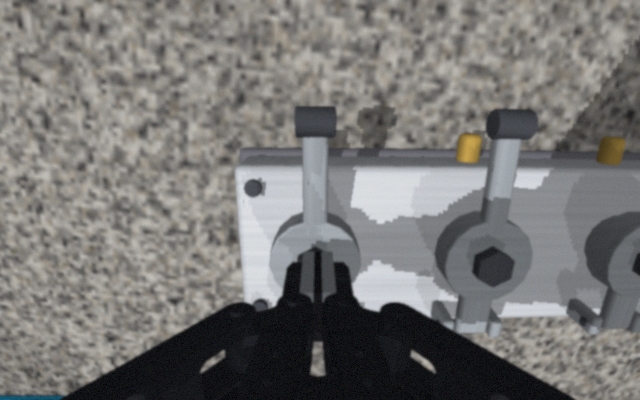

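Centred on cap 3's screw at about (316,262). Tap.

Emit:
{"method": "play_rows", "body": {"deltas": [[[0,0,-0.001],0],[[0,0,-0.002],0],[[0,0,-0.003],0],[[0,0,-0.004],0],[[0,0,-0.004],0]]}}

```text
time: 10.92
tool_pos: [0.5976, -0.0404, 0.0728]
tool_rot: [-0.0, -0.059, 0.998, -0.0]
contact_force: [-3.7, 1.4, 6.4]
gripper_width: 0.002
```

Cap 3 is tight (6.4 N, no give), so cap 2 is the loose one. Moving above its bar.

Emit:
{"method": "play_rows", "body": {"deltas": [[[0,0,0.04],0],[[-0.02,0.02,0.06],0],[[-0.05,0.05,0.06],0],[[-0.08,0.0825,0.06],0],[[-0.08,0.0825,0.05],0]], "grip": 0.2}}

```text
time: 11.55
tool_pos: [0.5167, 0.0437, 0.122]
tool_rot: [0.001, -0.06, 0.998, 0.0]
contact_force: [0.4, -1.1, -0.2]
gripper_width: 0.6
```

Emit:
{"method": "play_rows", "body": {"deltas": [[[0,0,0],0],[[0,0,0],0]]}}

```text
time: 11.8
tool_pos: [0.5183, 0.0414, 0.1216]
tool_rot: [0.0, -0.058, 0.998, -0.0]
contact_force: [-0.4, -0.5, 0.2]
gripper_width: 0.6
```

```bash
python3 - <<'E'
from h import *
s=status.state();print(s['tool_pos'],s['contact_force'],s['gripper_width'])
p,d=grab_frame('wrist');cv2.imwrite('pics/w7.png',p)
cp=camera_params('wrist');print(proj(cp,(.5177,.0425,.071)))
E
```

```text
[0.51827392 0.04144353 0.12164658] [-0.40529076 -0.4571744   0.15101192] 0.600169268691887
[319.88900016 227.64948604]
```

View pics/w7.png

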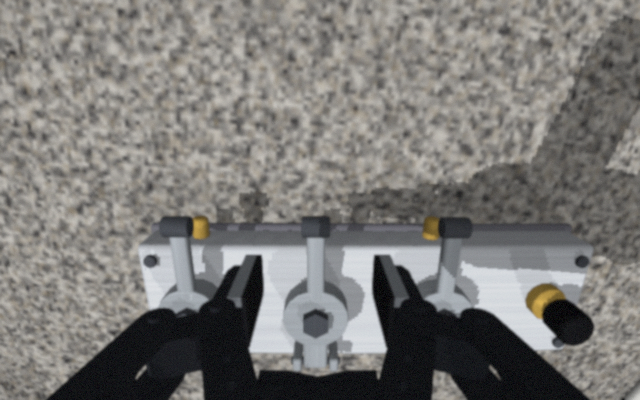

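Bar of cap 2 at (316,226), projected (320,228): aligned within about 2 mm. Descend and grip.

Emit:
{"method": "play_rows", "body": {"deltas": [[[0,0,-0.03],0],[[0,0,-0.06],0],[[0,0,-0.077],0],[[0,0,-0.077],0]]}}

```text
time: 12.35
tool_pos: [0.5169, 0.0419, 0.0434]
tool_rot: [-0.001, -0.058, 0.998, 0.0]
contact_force: [0.9, 0.4, -0.1]
gripper_width: 0.603
```

Emit:
{"method": "play_rows", "body": {"deltas": [[[0,0,0],0],[[0,0,0],0],[[0,0,0],0],[[0,0,0],0],[[0,0,0],0]], "grip": -1}}

```text
time: 12.98
tool_pos: [0.5189, 0.0407, 0.0461]
tool_rot: [0.001, -0.059, 0.998, -0.002]
contact_force: [-0.6, -5.2, 1.1]
gripper_width: 0.196
```

Bar held (opening 16.7 mm). Lift along the arc.

Emit:
{"method": "play_rows", "body": {"deltas": [[[0.001,0,0.01],0],[[0.003,0,0.02],0],[[0.006,0.001,0.0295],0],[[0.0095,0.001,0.039],0],[[0.0095,0.001,0.039],0]]}}

```text
time: 13.6
tool_pos: [0.5278, 0.0417, 0.0846]
tool_rot: [0.001, -0.059, 0.998, -0.002]
contact_force: [2.2, -5.8, -5.4]
gripper_width: 0.187
```

Emit:
{"method": "play_rows", "body": {"deltas": [[[0.0045,0.0005,0.009],0],[[0.0095,0.001,0.0175],0],[[0.0155,0.002,0.0255],0],[[0.022,0.0025,0.033],0],[[0.022,0.0025,0.033],0]]}}

```text
time: 14.22
tool_pos: [0.549, 0.0441, 0.1166]
tool_rot: [-0.0, -0.058, 0.998, -0.002]
contact_force: [-0.1, -5.9, -5.5]
gripper_width: 0.19
```

```bash
python3 - <<'E'
from h import *
s=status.state();print(s['tool_pos'],s['contact_force'],s['gripper_width'])
p,d=grab_frame('wrist');cv2.imwrite('pics/w8.png',p)
E
```

```text
[0.54895054 0.04411746 0.11662962] [-0.05701496 -5.88038045 -5.51899513] 0.18991814541892973
```

View pics/w8.png

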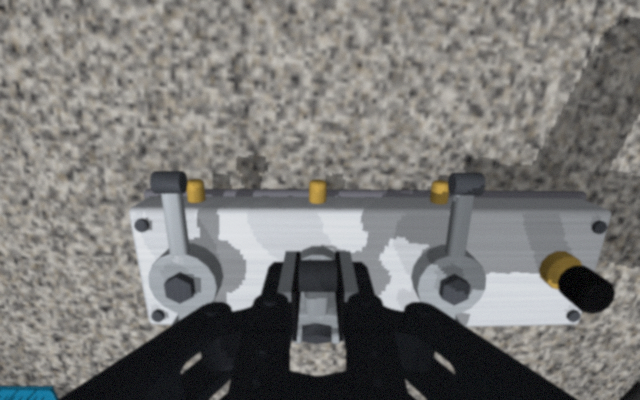

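The bar is held between the pads at (320,275), about 40° up. Continue to about 57°.

Emit:
{"method": "play_rows", "body": {"deltas": [[[0.0075,0.001,0.007],0],[[0.015,0.0015,0.013],0],[[0.0235,0.0025,0.0185],0],[[0.028,0.003,0.0215],0],[[0.028,0.003,0.0215],0]]}}

```text
time: 14.9
tool_pos: [0.5758, 0.0471, 0.1376]
tool_rot: [-0.002, -0.058, 0.998, -0.002]
contact_force: [-3.2, -6.4, -3.0]
gripper_width: 0.188
```

Emit:
{"method": "play_rows", "body": {"deltas": [[[0,0,0],0],[[0,0,0],0],[[0,0,0],0],[[0,0,0],0]]}}

```text
time: 15.4
tool_pos: [0.5754, 0.047, 0.1373]
tool_rot: [-0.002, -0.058, 0.998, -0.002]
contact_force: [-3.4, -6.5, -1.6]
gripper_width: 0.19
```

```bash
python3 - <<'E'
from h import *
s=status.state();print(s['tool_pos'],s['contact_force'],s['gripper_width'])
p,d=grab_frame('wrist');cv2.imwrite('pics/w9.png',p)
cp=camera_params('wrist')
for uv in [(318,270),(318,275),(318,280),(320,285)]: print(uv,at_d(cp,uv,d[uv[1],uv[0]]).round(4))
p,d=grab_frame('scene');cv2.imwrite('pics/s9.png',cv2.resize(p[120:300,200:440],None,fx=3,fy=3))
p,d=grab_frame('top');cv2.imwrite('pics/t9.png',p)
E
```

```text
[0.57540213 0.04702368 0.13725944] [-3.40733506 -6.49380959 -1.61580067] 0.19011961588353732
(318, 270) [0.5652 0.0458 0.1563]
(318, 275) [0.5679 0.0461 0.1557]
(318, 280) [0.5874 0.0483 0.1268]
(320, 285) [0.5989 0.0508 0.1127]
```

View pics/w9.png

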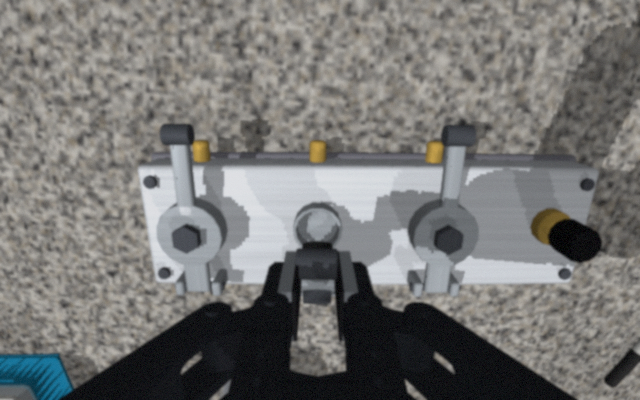

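View pics/s9.png

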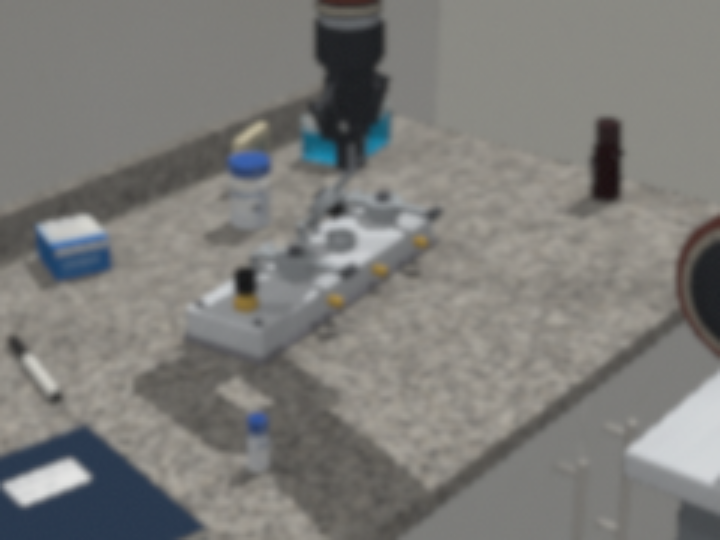

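View pics/t9.png

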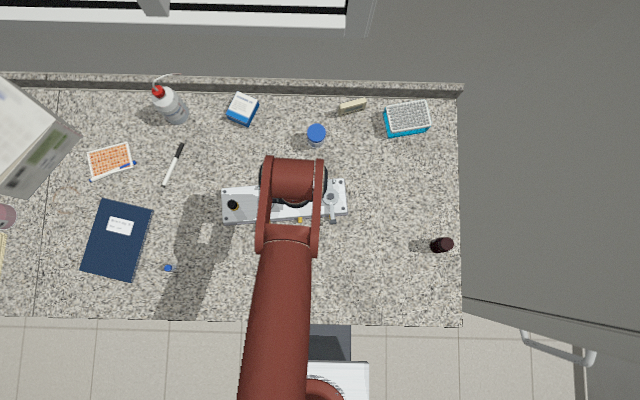

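The cap is open about 50–55° (bar top at z ≈ 0.156), the bar is still held, and the jar, bottle and vial haven't moved. A little more for margin.

Emit:
{"method": "play_rows", "body": {"deltas": [[[0.004,0.0005,0.003],0],[[0.008,0.001,0.006],0],[[0.008,0.001,0.006],0],[[0.008,0.001,0.006],0],[[0.008,0.001,0.006],0]]}}

```text
time: 16.18
tool_pos: [0.5839, 0.0481, 0.142]
tool_rot: [-0.001, -0.058, 0.998, -0.001]
contact_force: [2.4, -6.6, -9.6]
gripper_width: 0.179
```

```bash
python3 - <<'E'
from h import *
s=status.state();print(s['time'],s['tool_pos'],s['contact_force'],s['gripper_width'],abs(s['joint_vel']).max())
p,d=grab_frame('wrist');cv2.imwrite('pics/w10.png',p)
cp=camera_params('wrist')
for v in range(250,285,4): print(v,at_d(cp,(318,v),d[v,318]).round(4))
E
```

```text
16.175 [0.58392292 0.04813729 0.14199622] [ 2.44767282 -6.61040957 -9.63040885] 0.17928189851857063 0.0009797492542048545
250 [0.5664 0.046  0.1573]
254 [0.5678 0.0462 0.1582]
258 [0.5694 0.0464 0.1586]
262 [0.5704 0.0465 0.1602]
266 [0.5726 0.0468 0.1595]
270 [0.5743 0.047  0.1598]
274 [0.5782 0.0474 0.1563]
278 [0.6098 0.051  0.1061]
282 [0.6111 0.0512 0.1084]
```

View pics/w10.png

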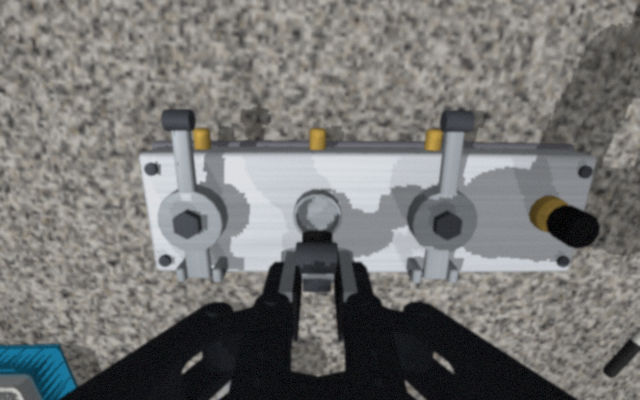

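```bash
python3 - <<'E'
import cv2
a=cv2.imread('pics/w8.png')[230:350,260:380];b=cv2.imread('pics/w10.png')[205:325,260:380]
f=lambda x:cv2.convertScaleAbs(cv2.resize(x,(400,400),interpolation=cv2.INTER_CUBIC),alpha=1.6,beta=20)
cv2.imwrite('pics/cmp.png',cv2.hconcat([f(a),f(b)]))
E
```

View pics/cmp.png

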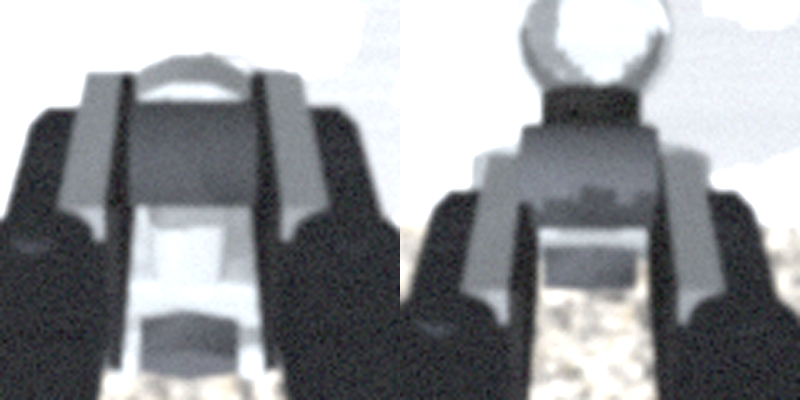

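The bar has shifted towards the pads' front edge. Checking whether it's creeping while held.

Emit:
{"method": "play_rows", "body": {"deltas": [[[0,0,0],0],[[0,0,0],0],[[0,0,0],0],[[0,0,0],0],[[0,0,0],0]]}}

```text
time: 16.85
tool_pos: [0.5839, 0.0481, 0.142]
tool_rot: [-0.001, -0.058, 0.998, -0.001]
contact_force: [1.1, -5.8, -9.0]
gripper_width: 0.185
```

Emit:
{"method": "play_rows", "body": {"deltas": [[[0,0,0],0],[[0,0,0],0],[[0,0,0],0],[[0,0,0],0],[[0,0,0],0]]}}

```text
time: 17.48
tool_pos: [0.5839, 0.0481, 0.142]
tool_rot: [-0.002, -0.058, 0.998, -0.001]
contact_force: [2.1, -5.5, -8.9]
gripper_width: 0.182
```

```bash
python3 - <<'E'
from h import *
s=status.state();print(s['time'],s['tool_pos'],s['contact_force'],s['gripper_width'])
p,d=grab_frame('wrist');cv2.imwrite('pics/w11.png',p)
q=cv2.imread('pics/w10.png')
print(cv2.absdiff(p,q)[205:325,260:380].mean(), cv2.absdiff(p,q)[0:100].mean())
cp=camera_params('wrist')
for v in range(250,285,4): print(v,at_d(cp,(318,v),d[v,318]).round(4))
f=lambda x:cv2.convertScaleAbs(cv2.resize(x,(400,400),interpolation=cv2.INTER_CUBIC),alpha=1.6,beta=20)
cv2.imwrite('pics/cmp2.png',cv2.hconcat([f(q[205:325,260:380]),f(p[205:325,260:380])]))
E
```

```text
17.475 [0.58391198 0.04810518 0.14198651] [ 2.115824   -5.48965492 -8.86426332] 0.1816250803874574
2.6590046296296297 1.7785416666666667
250 [0.5664 0.046  0.1573]
254 [0.5679 0.0462 0.1579]
258 [0.5694 0.0464 0.1585]
262 [0.5705 0.0465 0.16  ]
266 [0.5727 0.0468 0.1594]
270 [0.5742 0.0469 0.1601]
274 [0.578  0.0474 0.1567]
278 [0.6096 0.051  0.1064]
282 [0.6117 0.0512 0.1074]
```

View pics/cmp2.png

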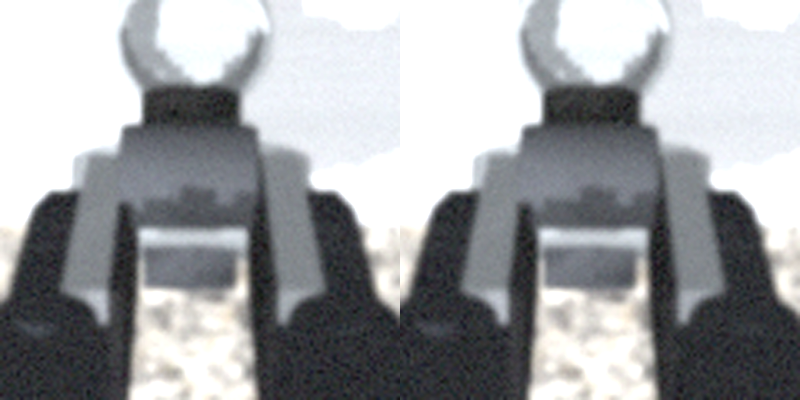

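The bar is steady: no shift over 1.3 s, cap angle about 53°. Handing in.

```bash
python3 -c "
from plant import *
print(ticket.job_done())"
```

```text
the job is handed in; nothing more can be done
None
```

I finished the job as asked and handed it in at about 17.5 s, with the loose middle cap (cap 2) held open at roughly 53°.

- **Vent knob:** I pulled it up about 20 mm until the vertical force jumped from 7 to 20 N at its stop. I then let it go, and the wrist picture shows it back home.
- **Taps, in order:** Cap 1 was tight (6.8 N, no give). Cap 2 gave at least 3.5 mm at about 1 N, so it is the loose one. Cap 3 was tight (6.4 N, no give).
- **Lift:** I pinched cap 2's bar on its end faces and followed its arc up. Depth readings on the bar put the cap at about 53–54°.
- **Bystanders:** The jar, dark bottle and vial look unmoved in the scene and top pictures taken near the end of the lift, and nothing was knocked.

**Checks that disagreed:** The tool pose alone suggests about 61°, because the bar slid roughly 10 mm towards the front edge of the pads during the last part of the lift. I then watched it for 1.3 s. The bar did not shift any further and the forces stayed steady, at about 9 N vertical.

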